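# Load a counting chamber under the stage clip

### The arm

A 7-joint arm with a two-finger parallel gripper is mounted at the origin on the work surface. World frame = base frame: x ahead of the robot, y to its left, z up, the work surface at z = 0. Lengths are in m, angles in rad, forces in N, time in s.
With the tool pointing down it reaches from about 0.425 to 0.925 m from the base axis. Payload 6.8 kg.
Tool frame: the origin (TCP) lies on the centre line of the jaws, within the pads' length; the fingertips stand 14 mm ahead of it and the grasp point (between the pads) lies 5 mm behind it (r.nose_length is the distance from the TCP to the fingertips, in m); z points along the fingers, y is the direction in which the jaws open and shut (so a half turn about z gives the same grasp; the last joint's range is limited). The gripper opens to 85 mm and grips with 20 to 120 N. Pads are 22 mm wide; open, the fingers measure 114 mm over their backs; the gripper's body (76 mm by 85 mm) begins 54 mm behind the grasp point. The pads swing forward as they close: fully open they stand 13 mm farther back than shut.
Start: joints at [-1.331, 0.477, 0.022, 1.555, -0.011, 1.109, -0.083], TCP at [0.23, 0.635, 0.245] pointing down, gripper open.
Joint ranges: [-2.96, 2.96], [-0.34, 2.1], [-1.41, 1.46], [0.24, 2.44], [-1.37, 4.51], [0.17, 1.92], [-2.96, 2.96]. Speed limits (rad/s): [2.39, 2.39, 3.14, 3.14, 3.14, 3.14, 3.14].

### API

Orientations are given as a rotation vector (axis times angle).
In Python, from bench import r, imaging, look_for, outline_of gives the robot as it stands. The module is installed in compiled form; this text tells all that it offers.
- The arm moves only by the tool carry_out, never from a script. Its arguments are lists of equal length, an entry for each row: "offset": the shift along the tool's x, y, z as a fraction of full scale, a list of three; "turn": the turn, a rotation vector about the tool's x, y, z as a fraction of full scale, a list of three. A call has 1 to 8 rows; each row is the pose to reach, as a shift and turn from the pose commanded when the call began, along the tool's axes at that moment; what a row does not reach only later rows make up. Full scale, the value 1, is 0.5 m for a shift and 1.5 rad for a turn. A row lasts 1/10 s, in which the tool goes at most 50 mm and 8.59 degrees, less where a joint would pass 70% of its speed; a pose out of reach is approached as far as the arm can. A call with a number of a shift or a turn outside -1 to 1 is refused whole. A call with a gripper value outside its range is refused whole. "hand" is the closure, from 0 (fully open) to 1 (shut), set as the call begins (left out, the last holds). The fingers move at their own pace and stop on an object; "force" is the grip in N (left out, the last holds). Time passes only in rows, so rows that repeat a pose let the fingers close. It gives the time, the measured TCP pose, the force and the opening at its end, in the units of the state.
- r.get_obs(): the state, without advancing time (a new reading comes with each control period).
- imaging.grab_frame(name): name is "scene" or "top" or "wrist"; returns a dict with "pixels" (480x640x3 uint8, red, green, blue), "fx", "fy", "cx", "cy" (pixels), "R" (3x3) and "t" (3): a world point X has camera coordinates R X + t. Camera axes: x right, y down, z forward; pixel columns grow to the right and rows downward; lengths in m; the calibration is good to about 2 mm. A picture is of the moment at which its call begins. There is no depth.
- r.hand_in(): hands the job in, once; it reports no verdict.
Trained networks look in the newest picture that a camera, given by its name, has taken for a name from the list of things; names that differ only in an ending like _2 or _b are one class to them, and where a whole thing is asked for, a point or a joint stands for the part that bears it (a point fixed in the world has none). Each returns a list of dicts, best first, with "score" (0 to 1); they miss things now and then, are a little off and sometimes report something else, mostly with a low value. They report only what shows in the picture. A call takes as long as a camera call. They do not tell look-alikes from the thing itself.
- look_for(query, camera): "xyz" ([x, y, z] in m, in the coordinates of the camera as it stood for that picture, good to about 4 mm: the middle of the surface that is visible of it).
- outline_of(query, camera): "region" (480x640 bool, what is visible of it).
The state is a dict: "clock": time; "joints": joint angles; "qvel": joint speeds; "tau": joint torques, N m; "tcp_pos": TCP position; "orientation": TCP orientation; "contact_force": force on the tool from outside, world axes, zero at the start; "moment": the same for the moment, N m; "grip_width": finger opening in m.
Only numpy, scipy, OpenCV 4.12 (cv2) and the standard library are available. Lean on these libraries where they do the work, as an engineer would, in place of code of your own. Each camera call takes 0.05 s, during which the arm holds its last target. There are 200 camera calls.

### The job

Load the counting chamber on the stage: lift the spring clip until it stays up by itself, slide the chamber by its finger tab along the channel under the clip until it is fully home and pressed gently but surely against the end stop's foot, then bring the clip down by hand onto the chamber, without letting it snap down, and let go. The glass cracks under a hard push, so feel your way home, and leave the cover-glass case, vial, tip box and well block where they are.

Things in the scene. Friction and masses are not known exactly. Their poses are not given: they have to be found in the camera images.
- stage: low specimen stage fixed to the bench, 150 (x) by 250 (y) mm, black top plate 40 mm above the bench. Origin: on the bench, 5 mm in -y from the middle of its underside. Its x axis points away from the robot (within 0.4 rad), y is the direction in which the chamber slides home, z up.
- channel (a point): centre of the channel's entrance, on the top plate, at stage x = 0, y = +24 mm; axes as the stage. From here two guide rails, 6 mm high and 40 mm apart inside, run 92 mm along +y; before it (to -y) they flare for 29 mm to a mouth about 57 mm wide; beyond that the plate is flat and open.
- stop: aluminium end stop block across the channel, 40 (x) by 18 (y) by 14 mm high, screwed down at a different place each time. Origin: middle of its underside, on the top plate; axes as the stage. A steel foot, 22 mm wide and 9 mm high, is clamped in it and sticks out towards the chamber (-y) by 2 to 16 mm: it is set differently each time and is not measured.
- chamber: loose counting chamber, about 110 g: grey frame with glass window, slab 36 (x) by 76 (y) by 8 mm thick; behind it (-y) a tongue 18 mm wide, 6 mm thick, ends in an upright finger tab. Origin: middle of the slab's underside. y is the long axis, nose at +38 mm; z up. Starts lying on the stage's open end, nose towards the channel.
- chamber_tab (a point): point in the chamber's upright finger tab at which to take hold, 26 mm above the chamber's underside and 78 mm in -y from its origin; the tab is 24 mm wide (x), 10 mm thick (y) and 36 mm high, its top 10 mm above this point.
- clip (a joint): angle of the spring clip, a steel wire bail: 0 = down on the bare stage (start), about 0.17 = resting on the chamber, 1.5 = fully up. An over-centre spring of about 0.2 N m (3 N at the bar) presses it down while it is below 0.8 rad and swings it up above 0.8 rad, where it stays by itself.
- clip_bar (a point): middle of the clip's lifting bar, a round steel bar of 10 mm diameter, 52 mm long, parallel to the stage's y axis, between the bail's two 5 mm wire legs (52 mm apart, centres). With the clip down it lies 28 mm above the top plate, 68 mm from the hinge on the robot's side, with free space under it; it swings up and away from the robot about the hinge (radius 69 mm).
- clip_hinge (a point): middle of the clip's hinge axis, which is parallel to the stage's y axis, 14 mm above the top plate on the far side of the channel (stage x = +36, y = +60 mm).
- case: bystander: small white cover-glass case, 26 by 40 by 12 mm, lying on the stage's far corner beside the chamber's start; origin in the middle of its underside.
- vial: bystander: capped vial, 28 mm in diameter, 52 mm high, standing on the bench beyond the stage's stop end; origin in the middle of its underside.
- tipbox: bystander: closed box of pipette tips, 88 by 128 by 75 mm; origin in the middle of its underside.
- wellblock: bystander: white well block, 85 by 127 by 30 mm; origin in the middle of its underside.
- pin (a joint): how far (m) the stop's brass feeler pin is pushed in: 0 = free, its tip 4 mm ahead of the foot's face (start); 0.004 = flush, the chamber's nose fully home against the foot. Its spring is weak (0.2 N): it does not hold the chamber back.
Mind the look-alikes: they are no part of the job. There is more than one size of the chamber; the job needs the smallest.

How it is judged:
On the way, in this order (a step that is already met when the one before it is completed fails the run):
1. the clip is up while the chamber is still outside it (nose at least 60 mm short of the stop's block) (value of joint clip above 1.2 rad and y of chamber_tab in the frame of stop below -0.185 m), for 0.2 s.
2. under the raised clip the chamber is pressed against the end stop with at least 2 N (value of joint clip above 1 rad and contact force between chamber and stop above 2 N), for 0.1 s.
At the end, for the whole second after the job is handed in: The chamber lies flat in the channel with its nose within 1.5 mm of the end stop's foot (feeler pin pushed in by more than 2.5 mm), within 6 mm of the centre line and 0.1 rad of the channel, at rest; the clip rests on it (clip angle 0.08 to 0.25 rad); nothing is held (value of joint pin above 0.0025 m and y of chamber_tab in the frame of stop above -0.145 m and x of chamber in the frame of stop between -0.006 and 0.006 m and z of chamber in the frame of stage below 0.042 m and angle between the y axis of chamber and the y axis of stage, either way round below 0.1 rad and value of joint clip between 0.08 and 0.25 rad and linear speed of chamber below 0.01 m/s); the robot touches nothing.
It fails at once if the chamber is pressed against the end stop with more than 20 N (contact force between chamber and stop above 20 N).
It fails at once if the clip snaps down (falls faster than 5 rad/s) (velocity of joint clip below -5 rad/s).
It fails at once if the case, vial, tip box or well block is moved by more than 30 mm (distance of any of case, vial, tipbox, wellblock from where it was at the start of the episode above 0.03 m).
It also fails if it takes over 72 s, if anything falls off the work surface, if the arm or the gripper's body presses on something with over 40 N, if the wrist force passes 120 N, or if a joint passes its speed limit or range.

## Working session

There is one attempt and no reset: what is moved stays moved. The work goes in short steps, Python scripts to look and compute and a tool call to move; the robot and the scene stay as the last step left them, time stands still between calls to the robot, and variables do not carry over. Pictures are saved under pics/ and viewed, about 8 in all and at most 12, crops included, and the job is handed in when it is done.

Besides the shell and the picture viewer there is one more tool, called after ">>>" as name(argument=value, ...), one argument or row to a line, values as JSON. carry_out: Moves the arm, as the interface text tells. Shift numbers are shares of 0.5 m and turn numbers shares of 1.5 rad, none past 1 either way. Its arguments: {"type":"object","properties":{"offset":{"type":"array","items":{"type":"array","items":{"type":"number","minimum":-1,"maximum":1}}},"turn":{"type":"array","items":{"type":"array","items":{"type":"number","minimum":-1,"maximum":1}}},"hand":{"type":"number"},"force":{"type":"number"}},"required":["offset","turn"]}

```bash
mkdir -p pics
python3 - <<'E'
from bench import r, imaging, look_for, outline_of
import cv2,numpy as np
o=r.get_obs();print({k:np.round(v,3).tolist() for k,v in o.items()},r.nose_length)
for c in ["scene","top"]:
    f=imaging.grab_frame(c);cv2.imwrite(f"pics/{c}0.png",f["pixels"][:,:,::-1])
    R=np.array(f["R"]);t=np.array(f["t"]);print(c,f["fx"],f["fy"],f["cx"],f["cy"],(-R.T@t).round(3),R.round(2).tolist())
    for q in ["stage","stop","chamber","chamber_tab","clip","clip_bar","clip_hinge","case","vial","tipbox","wellblock","channel"]:
        for d in look_for(q,c)[:4]:
            X=np.array(d["xyz"]);w=R.T@(X-t);print(q,round(d["score"],2),w.round(3),(f["fx"]*X[0]/X[2]+f["cx"]).round(),(f["fy"]*X[1]/X[2]+f["cy"]).round())
E
```

```text
{'clock': 0.0, 'joints': [-1.331, 0.478, 0.022, 1.556, -0.012, 1.109, -0.083], 'qvel': [-0.001, -0.002, -0.0, -0.0, -0.0, -0.0, -0.0], 'tau': [0.0, -59.646, 1.608, -28.118, 0.012, 0.01, -0.0], 'tcp_pos': [0.23, 0.634, 0.244], 'orientation': [-0.544, -3.094, 0.003], 'contact_force': [-0.326, 0.388, -0.347], 'moment': [-0.031, -0.006, -0.003], 'grip_width': 0.085} 0.014
scene 433.8187179696453 433.8187179696453 315.27648534263744 238.90444701066085 [0.921 0.616 0.627] [[-0.84, 0.55, 0.0], [0.33, 0.51, -0.8], [-0.44, -0.67, -0.6]]
stage 0.56 [0.595 0.131 0.043] 318.0 299.0
stop 0.52 [0.552 0.198 0.053] 358.0 308.0
chamber 0.72 [0.363 0.113 0.015] 401.0 262.0
chamber 0.69 [0.607 0.031 0.05 ] 285.0 269.0
chamber 0.49 [0.662 0.045 0.054] 264.0 282.0
chamber_tab 0.78 [ 0.617 -0.166  0.012] 240.0 237.0
chamber_tab 0.69 [0.612 0.031 0.048] 283.0 271.0
chamber_tab 0.59 [0.362 0.115 0.01 ] 402.0 264.0
chamber_tab 0.57 [0.664 0.049 0.058] 264.0 282.0
clip 0.63 [0.557 0.154 0.055] 341.0 294.0
clip 0.32 [0.618 0.443 0.076] 433.0 428.0
clip_bar 0.57 [0.659 0.047 0.053] 266.0 283.0
clip_hinge 0.64 [
[... 504 characters left out ...]
, -1.0, 0.01], [-0.98, -0.02, -0.19], [0.19, -0.0, -0.98]]
stage 0.82 [0.568 0.102 0.036] 274.0 215.0
stop 0.56 [0.545 0.191 0.052] 241.0 221.0
chamber 0.93 [0.6   0.033 0.046] 299.0 204.0
chamber 0.81 [0.346 0.091 0.016] 275.0 295.0
chamber 0.71 [ 0.594 -0.177  0.013] 372.0 211.0
chamber_tab 0.89 [0.6   0.034 0.045] 299.0 204.0
chamber_tab 0.84 [ 0.594 -0.177  0.013] 372.0 211.0
chamber_tab 0.64 [0.346 0.094 0.013] 275.0 295.0
clip 0.51 [0.562 0.146 0.059] 258.0 215.0
clip_bar 0.64 [0.559 0.147 0.057] 257.0 216.0
vial 0.62 [0.524 0.28  0.054] 209.0 228.0
tipbox 0.97 [0.591 0.42  0.076] 158.0 201.0
wellblock 0.85 [ 0.601 -0.379  0.033] 444.0 209.0
channel 0.78 [0.571 0.106 0.043] 273.0 214.0
```

View both.

View pics/scene0.png

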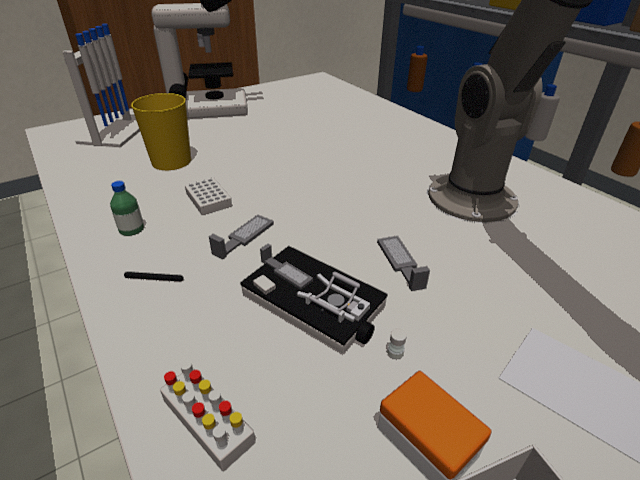

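```bash
python3 -c "
import cv2
a=cv2.imread('pics/top0.png')[140:320,190:400];cv2.imwrite('pics/top0c.png',cv2.resize(a,None,fx=3.3,fy=3.3,interpolation=cv2.INTER_CUBIC))"
```

```text
(no output)
```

View pics/top0c.png

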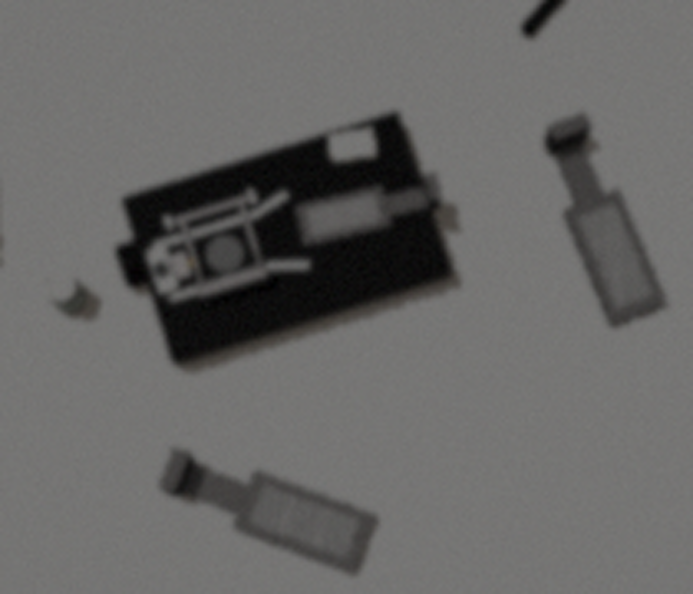

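```bash
cat > h.py <<'E'
from bench import r, imaging, look_for, outline_of
import cv2,numpy as np
from scipy.optimize import least_squares
from scipy.spatial.transform import Rotation as Ro
def proj(f,X):
    c=np.atleast_2d(X)@np.array(f["R"]).T+np.array(f["t"]);return np.c_[f["fx"]*c[:,0]/c[:,2]+f["cx"],f["fy"]*c[:,1]/c[:,2]+f["cy"]]
def ray(f,uv,z):
    R=np.array(f["R"]);C=-R.T@np.array(f["t"]);d=R.T@np.array([(uv[0]-f["cx"])/f["fx"],(uv[1]-f["cy"])/f["fy"],1]);return C+d*(z-C[2])/d[2]
def S(p,P): # stage->world; stage p=(x,y,yaw)
    P=np.atleast_2d(P);c,s=np.cos(p[2]),np.sin(p[2]);return np.c_[p[0]+c*P[:,0]-s*P[:,1],p[1]+s*P[:,0]+c*P[:,1],P[:,2]]
E
python3 - <<'E'
from h import *
ft=imaging.grab_frame("top");fs=imaging.grab_frame("scene")
# order: (+x,+y),(+x,-y),(-x,-y),(-x,+y)
C=np.array([[.075,.13,.04],[.075,-.12,.04],[-.075,-.12,.04],[-.075,.13,.04]])
ut=np.array([[123,197],[398,112],[455,283],[178,365]])/3.3+[190,140]
us=np.array([[346,345],[241,290],[291,248],[386,294]],float)
for f,u in((ft,ut),(fs,us)):
    s=least_squares(lambda p:(proj(f,S(p,C))-u).ravel(),[.57,.1,.3]);print(s.x,s.fun.round(1))
s=least_squares(lambda p:np.r_[(proj(ft,S(p,C))-ut).ravel(),(proj(fs,S(p,C))-us).ravel()],[.57,.1,.3]);print(s.x,s.fun.round(1))
p=s.x
for n,P in dict(channel=[0,.024,.04],hinge=[.036,.06,.054],bar=[-.032,.06,.068]).items(): print(n,S(p,[P]).round(3),proj(fs,S(p,[P])).round(),proj(ft,S(p,[P])).round())
a=fs["pixels"][225:360,225:405,::-1];cv2.imwrite("pics/s1.png",cv2.resize(a,None,fx=4.4,fy=4.4,interpolation=cv2.INTER_CUBIC))
E
```

```text
[0.5778955  0.08728462 0.3326358 ] [ 0.2  0.9  1.2  0.9  0.2 -1.8 -1.5  0. ]
[0.58912085 0.09989933 0.3635017 ] [ 1.1  1.  -1.5 -4.  -3.5 -0.2  3.3  1.5]
[0.58413033 0.09378747 0.34980753] [-2.2 -0.4 -1.7 -1.8 -1.9 -4.9 -3.  -1.7  0.2 -2.3 -0.3 -7.4 -2.1 -2.6
  3.2 -0.7]
channel [[0.576 0.116 0.04 ]] [[322. 292.]] [[269. 212.]]
hinge [[0.597 0.162 0.054]] [[326. 306.]] [[252. 203.]]
bar [[0.534 0.139 0.068]] [[347. 280.]] [[259. 225.]]
```

View pics/s1.png

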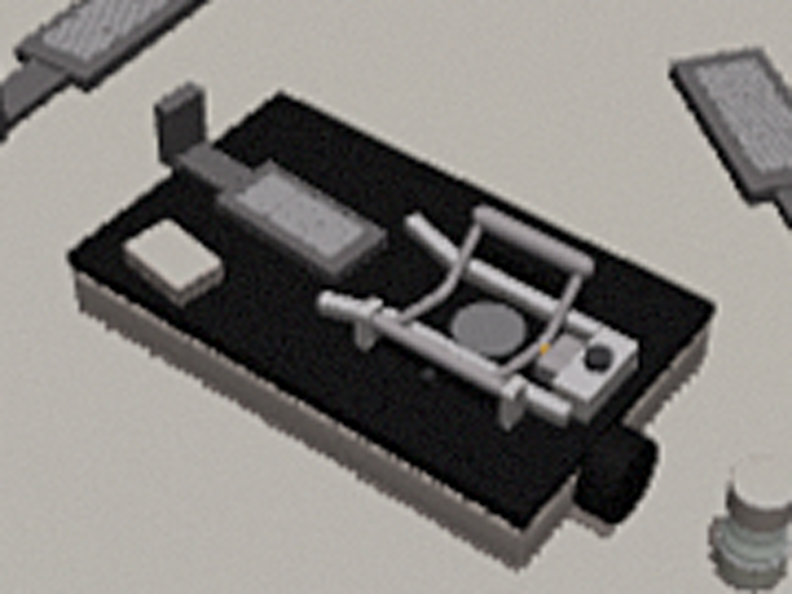

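Run:
```python
from h import *
ft=imaging.grab_frame("top");fs=imaging.grab_frame("scene")
C=np.array([[.075,.13,.04],[.075,-.12,.04],[-.075,-.12,.04],[-.075,.13,.04]])
ut=np.array([[123,197],[398,112],[455,283],[178,365]])/3.3+[189.7,139.7]
us=np.array([[519,530],[72,257],[282,93],[715,307]])/4.4+[224.6,224.6]
for f,u in((ft,ut),(fs,us)):
    s=least_squares(lambda p:(proj(f,S(p,C))-u).ravel(),[.57,.1,.3]);print(s.x,s.fun.round(1))
# black mask minAreaRect in rectified top view
s=least_squares(lambda p:np.r_[(proj(ft,S(p,C))-ut).ravel(),(proj(fs,S(p,C))-us).ravel()*1.0],[.57,.1,.3]);print(s.x,s.fun.round(1))
p=least_squares(lambda p:(proj(fs,S(p,C))-us).ravel(),[.57,.1,.3]).x
cv=lambda x,y:np.array([x,y])/4.4+[224.6,224.6]
def inv(X):
    d=X[:2]-p[:2];c,q=np.cos(p[2]),np.sin(p[2]);return np.array([c*d[0]+q*d[1],-q*d[0]+c*d[1]]).round(4)
for n,u,z in [("barL",(480,213),.073),("barR",(590,265),.073),("tabtop1",(157,103),.076),("tabtop2",(190,85),.076),("tabtop3",(207,98),.076),("slab nose corner",(385,232),.048),("slab nose near",(333,268),.048),("slab rear",(270,163),.048),("slab rear2",(217,200),.048),("stop face top far",(540,362),.049),("stop corner",(637,345),.054),("stop c2",(583,402),.054)]:
    X=ray(fs,cv(*u),z);print(n,X.round(3),inv(X))
```

```text
[0.57873894 0.0881587  0.33268483] [ 0.2  0.9  1.2  0.9  0.2 -1.8 -1.5  0. ]
[0.58778359 0.094248   0.32986564] [ 0.5 -0.7 -1.5 -0.6  0.1  0.   0.8  0.9]
[0.58410182 0.09103921 0.32987043] [-0.7 -1.1  0.3 -0.8 -0.9 -3.6 -2.5 -2.   1.1 -2.9 -0.6 -2.2  0.8 -1.3
  1.2 -0.8]
barL [0.547 0.114 0.073] [-0.0321  0.0316]
barR [0.527 0.166 0.073] [-0.034   0.0876]
tabtop1 [ 0.631 -0.028  0.076] [ 0.0011 -0.1301]
tabtop2 [ 0.612 -0.032  0.076] [-0.0185 -0.1273]
tabtop3 [ 0.61  -0.019  0.076] [-0.0161 -0.1143]
slab nose corner [0.574 0.078 0.048] [-0.0186 -0.0105]
slab nose near [0.606 0.086 0.048] [ 0.0141 -0.014 ]
slab rear [0.593 0.008 0.048] [-0.0231 -0.0829]
slab rear2 [0.626 0.018 0.048] [ 0.0118 -0.0848]
stop face top far [0.564 0.182 0.049] [0.0057 0.0906]
stop corner [0.527 0.2   0.054] [-0.0232  0.1195]
stop c2 [0.566 0.213 0.054] [0.0174 0.1194]
```

```bash
cat >> h.py <<'E'
ST=[.585,.093,.331]
def plan(pos,yy,st=None):
    """fractions to reach world pos, tool down, tool y at world angle yy"""
    o=r.get_obs();A=Ro.from_rotvec(o["orientation"])
    y=np.array([np.cos(yy),np.sin(yy),0]);z=np.array([0,0,-1.]);B=Ro.from_matrix(np.c_[np.cross(y,z),y,z])
    print("off",(A.inv().apply(np.array(pos)-o["tcp_pos"])/.5).round(4).tolist(),"turn",((A.inv()*B).as_rotvec()/1.5).round(4).tolist())
E
python3 - <<'E'
from h import *
t=S(ST,[[-.033,.06,.25]])[0];print(t)
plan(t,.331);plan(t,.331+np.pi)
E
```

```text
[0.53429198 0.13901844 0.25      ]
off [-0.9099, -0.7244, -0.0094] turn [-0.0, 0.0, 0.5947]
off [-0.9099, -0.7244, -0.0094] turn [-0.0, -0.0, -1.4997]
```

>>> carry_out(
  offset=[
    [-0.91,-0.724,-0.01],
    [-0.91,-0.724,-0.01],
    [-0.91,-0.724,-0.01],
    [-0.91,-0.724,-0.01],
    [-0.91,-0.724,-0.01],
    [-0.91,-0.724,-0.01],
    [-0.91,-0.724,-0.01],
    [-0.91,-0.724,-0.01],
  ],
  turn=[
    [0,0,0.595],
    [0,0,0.595],
    [0,0,0.595],
    [0,0,0.595],
    [0,0,0.595],
    [0,0,0.595],
    [0,0,0.595],
    [0,0,0.595],
  ],
)

```text
clock: 2.3
tcp_pos: [0.4402, 0.2921, 0.2491]
orientation: [1.826, 2.557, 0.001]
contact_force: [1.9, 0.5, -0.1]
grip_width: 0.0857
```

Run:
```python
from h import *
print(r.get_obs()["tcp_pos"],r.get_obs()["joints"].__repr__())
plan(S(ST,[[-.033,.06,.25]])[0],.331)
```

```text
[0.44019533 0.29210667 0.24913962] array([-0.98609667,  0.23397519,  0.333379  ,  1.9194862 , -0.09047348,
        1.00156836, -0.28176054])
off [-0.3507, 0.0786, -0.0018] turn [0.0005, -0.0003, -0.0003]
```

>>> carry_out(
  offset=[
    [-0.35,0.08,0],
    [-0.35,0.08,0],
    [-0.35,0.08,0],
    [-0.35,0.08,0],
    [-0.35,0.08,0],
    [-0.35,0.08,0],
  ],
  turn=[
    [0,0,0],
    [0,0,0],
    [0,0,0],
    [0,0,0],
    [0,0,0],
    [0,0,0],
  ],
  hand=0.5,
  force=30,
)

```text
clock: 2.9
tcp_pos: [0.5342, 0.1408, 0.2488]
orientation: [-1.828, -2.555, -0.0]
contact_force: [-0.1, 0.5, 0.5]
grip_width: 0.0426
```

Run:
```python
from h import *
f=imaging.grab_frame("wrist");a=np.ascontiguousarray(f["pixels"][:,:,::-1]);cv2.imwrite("pics/w1.png",a)
R=np.array(f["R"]);t=np.array(f["t"]);print(r.get_obs()["tcp_pos"],(-R.T@t).round(3),R.round(2).tolist(),f["fx"])
for q in ["clip_bar","clip_hinge","stop","chamber_tab"]:
    for d in look_for(q,"wrist")[:2]: print(q,round(d["score"],2),(R.T@(np.array(d["xyz"])-t)).round(3))
for n,P in dict(bar=[-.033,.06,.068],barA=[-.033,.034,.068],barB=[-.033,.086,.068],c1=[-.075,.13,.04],c2=[.075,.13,.04],hinge=[.036,.06,.054],tab=[-.005,-.126,.076]).items(): print(n,proj(f,S(ST,[P])).round())
```

```text
[0.53373634 0.1420401  0.24868623] [0.509 0.217 0.377] [[0.95, 0.32, 0.0], [0.31, -0.9, 0.31], [0.1, -0.3, -0.95]] 348.94991088741523
clip_bar 0.91 [0.561 0.146 0.058]
clip_hinge 0.82 [0.559 0.145 0.055]
stop 0.56 [0.549 0.193 0.052]
chamber_tab 0.86 [0.353 0.105 0.015]
chamber_tab 0.62 [0.607 0.035 0.046]
bar [[314. 216.]]
barA [[314. 242.]]
barB [[314. 187.]]
c1 [[269. 135.]]
c2 [[430. 134.]]
hinge [[387. 211.]]
tab [[342. 387.]]
```

View pics/w1.png

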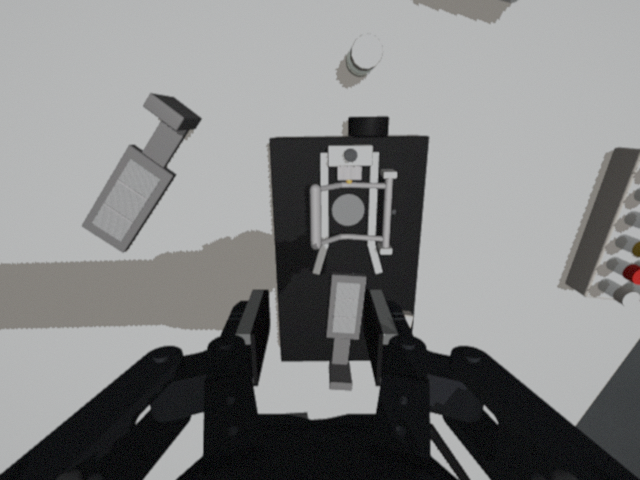

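Run:
```python
from h import *
plan(S(ST,[[-.032,.059,.070]])[0],.331)
```

```text
off [-0.0097, 0.0011, 0.3574] turn [-0.0001, -0.0004, 0.0013]
```

>>> carry_out(
  offset=[
    [-0.01,0.001,0.1],
    [-0.01,0.001,0.2],
    [-0.01,0.001,0.26],
    [-0.01,0.001,0.31],
    [-0.01,0.001,0.34],
    [-0.01,0.001,0.357],
    [-0.01,0.001,0.357],
  ],
  turn=[
    [0,0,0],
    [0,0,0],
    [0,0,0],
    [0,0,0],
    [0,0,0],
    [0,0,0],
    [0,0,0],
  ],
)

```text
clock: 3.85
tcp_pos: [0.5359, 0.137, 0.0698]
orientation: [-1.825, -2.557, 0.001]
contact_force: [-0.4, -0.2, 1.2]
grip_width: 0.0425
```

>>> carry_out(
  offset=[
    [0,0,0],
    [0,0,0],
    [0,0,0],
    [0,0,0],
  ],
  turn=[
    [0,0,0],
    [0,0,0],
    [0,0,0],
    [0,0,0],
  ],
  hand=1,
  force=25,
)

```text
clock: 4.25
tcp_pos: [0.535, 0.1363, 0.0712]
orientation: [-1.825, -2.555, 0.002]
contact_force: [-5.5, -1.7, 7.2]
grip_width: 0.009
```

Run:
```python
from h import *
print(r.get_obs())
p0=r.get_obs()["tcp_pos"]
# arc rows relative, in tool frame: tool y=+stage x? z down
for a in np.arange(.0,1.51,.1):
    b=a+.204;print(round(a,2),"dx,dz /0.5:",round((.069*np.cos(.204)-.069*np.cos(b))/.5,4),round((.069*np.sin(b)-.014)/.5,4))
print(Ro.from_rotvec(r.get_obs()["orientation"]).as_matrix().round(2).tolist())
```

```text
{'clock': 4.25, 'joints': array([-0.62326868,  0.53040947,  0.33609873,  2.00232068, -0.27896482,
        0.6545504 ,  0.22369316]), 'qvel': array([-0.00059367, -0.00043251,  0.00066978, -0.00026385,  0.00167165,
       -0.00185081, -0.00049215]), 'tau': array([ 2.35943607e-02, -4.81664944e+01,  5.88514969e+00, -2.03182143e+01,
       -2.31359205e-01, -1.73953827e+00, -8.09756317e-02]), 'tcp_pos': array([0.53501437, 0.13632851, 0.07119385]), 'orientation': array([-1.82472115e+00, -2.55513921e+00,  1.75972449e-03]), 'contact_force': array([-5.50714537, -1.66016377,  7.20344819]), 'moment': array([-0.32803774,  1.12915565,  0.05684919]), 'grip_width': 0.009049151354949636}
0.0 dx,dz /0.5: 0.0 -0.0
0.1 dx,dz /0.5: 0.0035 0.0133
0.2 dx,dz /0.5: 0.0082 0.0262
0.3 dx,dz /0.5: 0.0143 0.0386
0.4 dx,dz /0.5: 0.0216 0.0504
0.5 dx,dz /0.5: 0.0299 0.0613
0.6 dx,dz /0.5: 0.0394 0.0714
0.7 dx,dz /0.5: 0.0498 0.0804
0.8 dx,dz /0.5: 0.061 0.0884
0.9 dx,dz /0.5: 0.073 0.0952
1.0 dx,dz /0.5: 0.0856 0.1008
1.1 dx,dz /0.5: 0.0988 0.1051
1.2 dx,dz /0.5: 0.1122 0.1081
1.3 dx,dz /0.5: 0.1259 0.1097
1.4 dx,dz /0.5: 0.1397 0.1099
1.5 dx,dz /0.5: 0.1535 0.1088
[[-0.32, 0.95, -0.0], [0.95, 0.32, 0.0], [0.0, -0.0, -1.0]]
```

>>> carry_out(
  offset=[
    [0,0.0035,-0.0133],
    [0,0.0082,-0.0262],
    [0,0.0143,-0.0386],
    [0,0.0216,-0.0504],
    [0,0.0299,-0.0613],
    [0,0.0299,-0.0613],
  ],
  turn=[
    [0,0,0],
    [0,0,0],
    [0,0,0],
    [0,0,0],
    [0,0,0],
    [0,0,0],
  ],
)

```text
clock: 4.85
tcp_pos: [0.5471, 0.1406, 0.1012]
orientation: [-1.823, -2.552, 0.009]
contact_force: [-12.0, -2.8, 4.1]
grip_width: 0.0091
```

>>> carry_out(
  offset=[
    [0,0.007,-0.01],
    [0,0.017,-0.019],
    [0,0.028,-0.027],
    [0,0.04,-0.034],
    [0,0.053,-0.0395],
    [0,0.053,-0.0395],
  ],
  turn=[
    [0,0,0],
    [0,0,0],
    [0,0,0],
    [0,0,0],
    [0,0,0],
    [0,0,0],
  ],
)

```text
clock: 5.45
tcp_pos: [0.5775, 0.1513, 0.1238]
orientation: [1.824, 2.555, 0.007]
contact_force: [-4.8, 0.6, 13.4]
grip_width: 0.0093
```

>>> carry_out(
  offset=[
    [0,0.013,-0.008],
    [0,0.026,-0.012],
    [0,0.04,-0.014],
    [0,0.052,-0.014],
    [0,0.052,-0.014],
  ],
  turn=[
    [0,0,0],
    [0,0,0],
    [0,0,0],
    [0,0,0],
    [0,0,0],
  ],
)

```text
clock: 5.95
tcp_pos: [0.6019, 0.1597, 0.1282]
orientation: [1.824, 2.556, 0.004]
contact_force: [1.1, 3.4, 3.5]
grip_width: 0.0087
```

>>> carry_out(
  offset=[
    [0,0,0],
    [0,0,0],
    [0,0,0],
  ],
  turn=[
    [0,0,0],
    [0,0,0],
    [0,0,0],
  ],
  hand=0.6,
)

```text
clock: 6.25
tcp_pos: [0.5992, 0.1575, 0.1272]
orientation: [-1.827, -2.555, 0.003]
contact_force: [0.3, -0.9, -0.7]
grip_width: 0.0341
```

>>> carry_out(
  offset=[
    [0,0,-0.05],
    [0,0,-0.1],
    [0,0,-0.2],
    [0,0,-0.2],
  ],
  turn=[
    [0,0,0],
    [0,0,0],
    [0,0,0],
    [0,0,0],
  ],
)

```text
clock: 6.65
tcp_pos: [0.6032, 0.1582, 0.2339]
orientation: [1.824, 2.551, 0.012]
contact_force: [-0.1, -0.2, 0.4]
grip_width: 0.0341
```

Run:
```python
from h import *
fs=imaging.grab_frame("scene")
a=fs["pixels"][225:360,225:405,::-1];cv2.imwrite("pics/s2.png",cv2.resize(a,None,fx=4.4,fy=4.4,interpolation=cv2.INTER_CUBIC))
fw=imaging.grab_frame("wrist");cv2.imwrite("pics/w2.png",fw["pixels"][:,:,::-1])
for a in (1.4,1.5):
  b=a+.204;P=[.036-.069*np.cos(b),.06,.054+.069*np.sin(b)];print(P,proj(fs,S(ST,[P])),proj(fw,S(ST,[P])))
plan(S(ST,[[-.005,-.126,.15]])[0],.331+np.pi/2);plan(S(ST,[[-.005,-.126,.15]])[0],.331-np.pi/2)
```

```text
[np.float64(0.03829063249942796), 0.06, np.float64(0.12296196779930635)] [[324.86695844 278.40043325]] [[315.51576309 234.24460411]]
[np.float64(0.04516389774214534), 0.06, np.float64(0.12238876353737874)] [[322.4565994  280.78546292]] [[325.14107173 233.95023007]]
off [-0.3654, -0.081, 0.1572] turn [0.0011, 0.0009, -1.048]
off [-0.3654, -0.081, 0.1572] turn [0.0009, -0.0011, 1.0464]
```

View pics/w2.png

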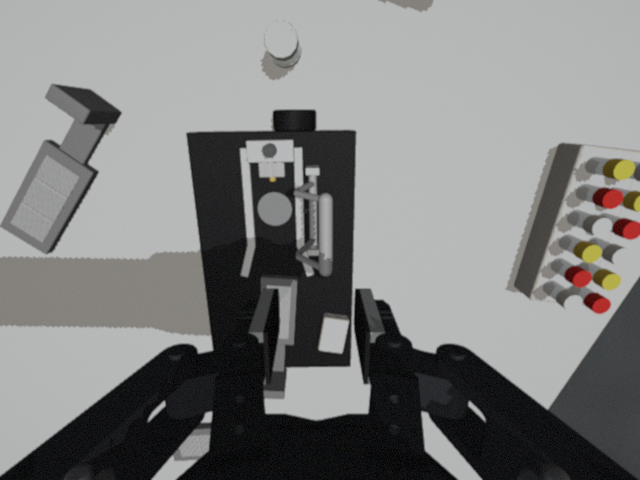

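>>> carry_out(
  offset=[
    [-0.365,-0.081,0.05],
    [-0.365,-0.081,0.05],
    [-0.365,-0.081,0.05],
    [-0.365,-0.081,0.05],
    [-0.365,-0.081,0.05],
    [-0.365,-0.081,0.05],
    [-0.365,-0.081,0.05],
    [-0.365,-0.081,0.05],
  ],
  turn=[
    [0,0,-1],
    [0,0,-1],
    [0,0,-1],
    [0,0,-1],
    [0,0,-1],
    [0,0,-1],
    [0,0,-1],
    [0,0,-1],
  ],
)

```text
clock: 7.55
tcp_pos: [0.6193, -0.0275, 0.2005]
orientation: [-0.061, -3.137, 0.0]
contact_force: [-0.4, -0.5, -0.8]
grip_width: 0.034
```

Run:
```python
from h import *
print(r.get_obs()["joints"])
plan(S(ST,[[-.005,-.125,.20]])[0],.331+np.pi/2)
```

```text
[-0.18783706  0.43503831  0.17514996  1.74443394 -0.08885627  0.97381112
  1.55367043]
off [-0.0031, 0.0015, 0.001] turn [0.0003, -0.0027, -0.2465]
```

>>> carry_out(
  offset=[
    [-0.003,0.001,0],
    [-0.003,0.001,0],
    [-0.003,0.001,0],
  ],
  turn=[
    [0,-0.002,-0.246],
    [0,-0.002,-0.246],
    [0,-0.002,-0.246],
  ],
)

```text
clock: 7.85
tcp_pos: [0.6209, -0.027, 0.2005]
orientation: [0.515, -3.098, -0.001]
contact_force: [-0.2, -0.7, 0.5]
grip_width: 0.0343
```

Run:
```python
from h import *
f=imaging.grab_frame("wrist");cv2.imwrite("pics/w3.png",f["pixels"][:,:,::-1])
for n,P in dict(tabtop=[-.005,-.125,.076],c1=[-.075,-.12,.04],c2=[.075,-.12,.04],c3=[-.075,.13,.04]).items(): print(n,proj(f,S(ST,[P])).round())
plan(S(ST,[[-.005,-.125,.068]])[0],.331+np.pi/2)
```

```text
tabtop [[316. 230.]]
c1 [[322. 133.]]
c2 [[322. 301.]]
c3 [[637. 132.]]
off [-0.0005, 0.0003, 0.2651] turn [0.0004, -0.0005, -0.0002]
```

View pics/w3.png

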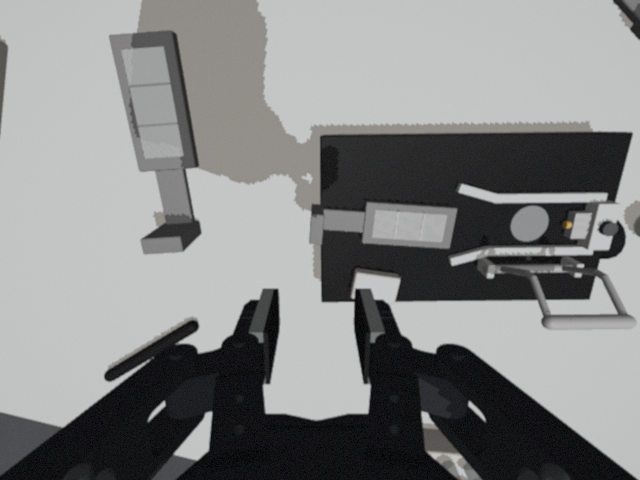

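>>> carry_out(
  offset=[
    [0,0,0.09],
    [0,0,0.17],
    [0,0,0.22],
    [0,0,0.25],
    [0,0,0.264],
    [0,0,0.264],
  ],
  turn=[
    [0,0,0],
    [0,0,0],
    [0,0,0],
    [0,0,0],
    [0,0,0],
    [0,0,0],
  ],
)

```text
clock: 8.5
tcp_pos: [0.6223, -0.0268, 0.0699]
orientation: [-0.507, 3.099, 0.0]
contact_force: [-0.2, 0.3, 0.6]
grip_width: 0.0341
```

>>> carry_out(
  offset=[
    [0,0,0],
    [0,0,0],
    [0,0,0],
    [0,0,0],
  ],
  turn=[
    [0,0,0],
    [0,0,0],
    [0,0,0],
    [0,0,0],
  ],
  hand=1,
  force=20,
)

```text
clock: 8.9
tcp_pos: [0.6239, -0.0267, 0.0721]
orientation: [-0.506, 3.095, -0.001]
contact_force: [-0.2, 0.6, 5.8]
grip_width: 0.0092
```

Run:
```python
from h import *
o=r.get_obs();print(o["tcp_pos"],o["contact_force"],o["grip_width"])
p=ST;d=np.array(o["tcp_pos"])[:2]-p[:2];c,q=np.cos(p[2]),np.sin(p[2]);print(c*d[0]+q*d[1],-q*d[0]+c*d[1])
f=imaging.grab_frame("wrist");a=f["pixels"][:,:,::-1];cv2.imwrite("pics/w4.png",a)
```

```text
[ 0.62388565 -0.02673508  0.07207   ] [-0.1869098   0.60865347  5.81843529] 0.009210724621392866
-0.002137719354728715 -0.12587300325519063
```

View pics/w4.png

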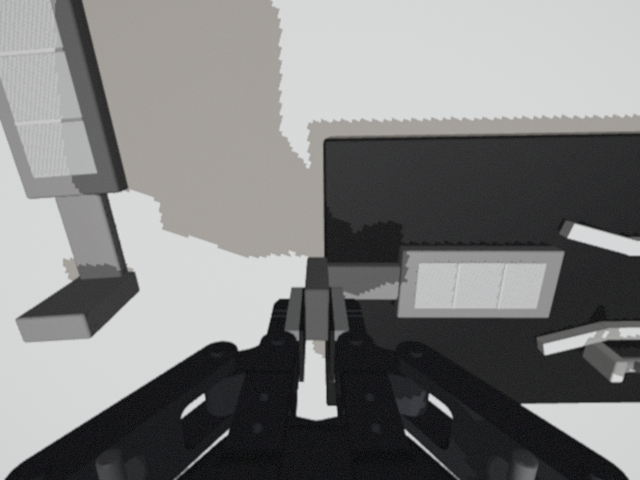

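>>> carry_out(
  offset=[
    [0,0.0,-0.003],
    [0,0.01,-0.003],
    [0,0.025,-0.003],
    [0,0.045,-0.003],
    [0,0.06,-0.003],
    [0,0.07,-0.003],
    [0,0.08,-0.003],
    [0,0.08,-0.003],
  ],
  turn=[
    [0,0,0],
    [0,0,0],
    [0,0,0],
    [0,0,0],
    [0,0,0],
    [0,0,0],
    [0,0,0],
    [0,0,0],
  ],
)

```text
clock: 9.75
tcp_pos: [0.6103, 0.0131, 0.0723]
orientation: [-0.509, 3.096, 0.002]
contact_force: [3.3, 2.1, -0.3]
grip_width: 0.0088
```

```bash
cat >> h.py <<'E'
def st():
    o=r.get_obs();d=np.array(o["tcp_pos"])[:2]-ST[:2];c,q=np.cos(ST[2]),np.sin(ST[2]);F=o["contact_force"]
    print("stage xy",np.round([c*d[0]+q*d[1],-q*d[0]+c*d[1],o["tcp_pos"][2]],4),"F stage",np.round([c*F[0]+q*F[1],-q*F[0]+c*F[1],F[2]],1),"w",round(o["grip_width"],4),"t",o["clock"])
E
python3 - <<'E'
from h import *
st();f=imaging.grab_frame("wrist");a=f["pixels"][:,:,::-1];cv2.imwrite("pics/w5.png",a)
E
```

```text
stage xy [-0.002  -0.0838  0.0723] F stage [ 3.8  0.9 -0.3] w 0.0088 t 9.75
```

View pics/w5.png

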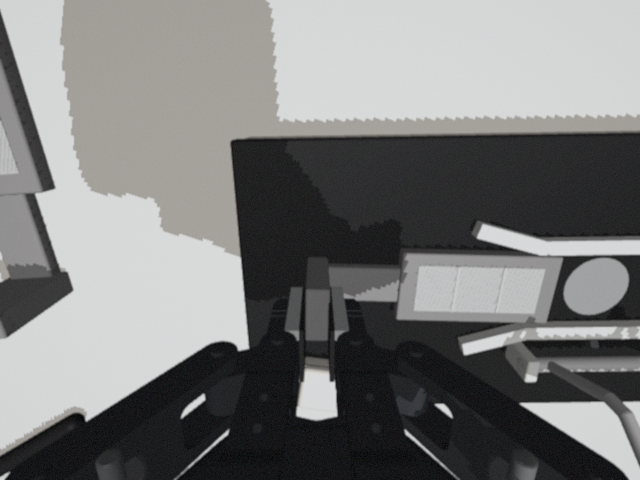

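>>> carry_out(
  offset=[
    [-0.004,0.0,0],
    [-0.004,0.015,0],
    [-0.004,0.03,0],
    [-0.004,0.045,0],
    [-0.004,0.06,0],
    [-0.004,0.07,0],
    [-0.004,0.08,0],
    [-0.004,0.08,0],
  ],
  turn=[
    [0,0,0],
    [0,0,0],
    [0,0,0],
    [0,0,0],
    [0,0,0],
    [0,0,0],
    [0,0,0],
    [0,0,0],
  ],
)

```text
clock: 10.6
tcp_pos: [0.5992, 0.0511, 0.0722]
orientation: [-0.509, 3.096, 0.001]
contact_force: [3.3, 2.6, -0.7]
grip_width: 0.0099
```

Run:
```python
from h import *
st();f=imaging.grab_frame("wrist");a=f["pixels"][200:440,340:640,::-1];cv2.imwrite("pics/w6.png",cv2.resize(a,None,fx=2.5,fy=2.5))
```

```text
stage xy [-0.0002 -0.0442  0.0722] F stage [ 3.9  1.4 -0.7] w 0.0099 t 10.6
```

View pics/w6.png

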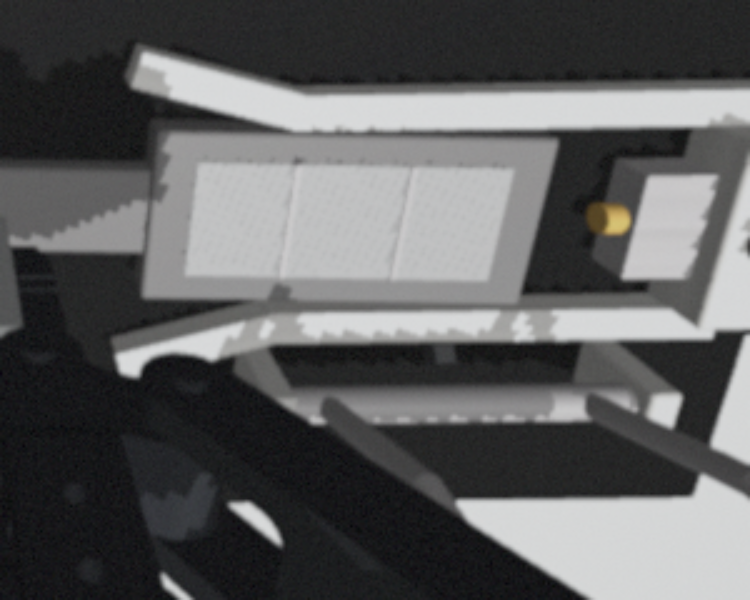

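>>> carry_out(
  offset=[
    [-0.003,0.004,0],
    [-0.003,0.008,0],
    [-0.003,0.012,0],
    [-0.003,0.016,0],
    [-0.003,0.018,0],
    [-0.003,0.018,0],
  ],
  turn=[
    [0,0,0],
    [0,0,0],
    [0,0,0],
    [0,0,0],
    [0,0,0],
    [0,0,0],
  ],
)

```text
clock: 11.25
tcp_pos: [0.5976, 0.0589, 0.0721]
orientation: [-0.507, 3.097, 0.0]
contact_force: [3.7, -0.4, 2.3]
grip_width: 0.0093
```

```bash
python3 -c "
from h import *
st()"
```

```text
stage xy [ 0.0008 -0.0363  0.0721] F stage [ 3.4 -1.6  2.3] w 0.0093 t 11.25
```

>>> carry_out(
  offset=[
    [0,0.002,0],
    [0,0.004,0],
    [0,0.006,0],
    [0,0.006,0],
  ],
  turn=[
    [0,0,0],
    [0,0,0],
    [0,0,0],
    [0,0,0],
  ],
)

```text
clock: 11.65
tcp_pos: [0.5967, 0.0618, 0.0721]
orientation: [-0.507, 3.097, 0.0]
contact_force: [3.5, -1.7, 1.8]
grip_width: 0.0091
```

Run:
```python
from h import *
st();f=imaging.grab_frame("wrist");a=f["pixels"][200:440,340:640,::-1];cv2.imwrite("pics/w7.png",cv2.resize(a,None,fx=2.5,fy=2.5))
```

```text
stage xy [ 0.0009 -0.0333  0.0721] F stage [ 2.7 -2.8  1.8] w 0.0091 t 11.65
```

View pics/w7.png

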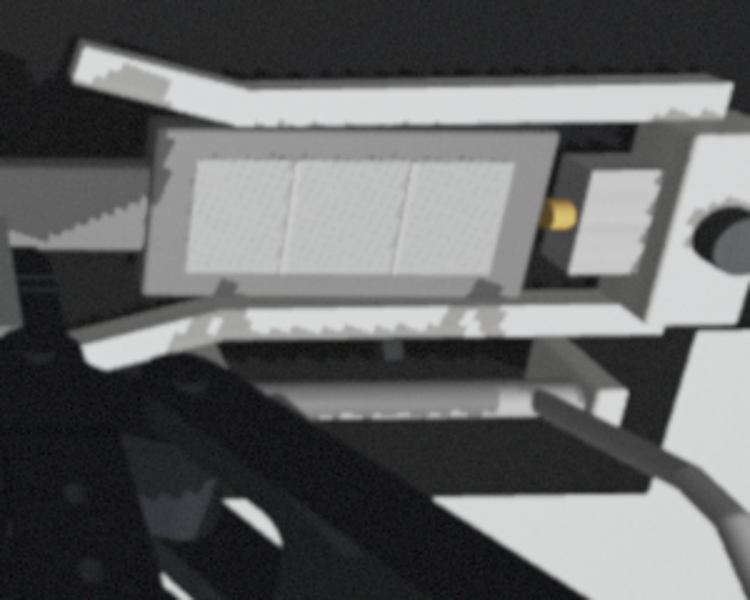

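>>> carry_out(
  offset=[
    [0,0.002,0],
    [0,0.004,0],
    [0,0.005,0],
    [0,0.005,0],
  ],
  turn=[
    [0,0,0],
    [0,0,0],
    [0,0,0],
    [0,0,0],
  ],
)

```text
clock: 12.1
tcp_pos: [0.5959, 0.0641, 0.0721]
orientation: [-0.507, 3.097, 0.0]
contact_force: [3.4, -1.2, 2.6]
grip_width: 0.0098
```

```bash
python3 -c "
from h import *
st()"
```

```text
stage xy [ 0.001  -0.0309  0.0721] F stage [ 2.8 -2.2  2.6] w 0.0098 t 12.1
```

>>> carry_out(
  offset=[
    [0,0.001,0],
    [0,0.001,0],
  ],
  turn=[
    [0,0,0],
    [0,0,0],
  ],
)

```text
clock: 12.3
tcp_pos: [0.5958, 0.0645, 0.0721]
orientation: [-0.507, 3.097, 0.0]
contact_force: [3.9, -2.7, 2.0]
grip_width: 0.0094
```

```bash
python3 -c "
from h import *
st()"
```

```text
stage xy [ 0.001  -0.0304  0.0721] F stage [ 2.8 -3.8  2. ] w 0.0094 t 12.3
```

Continue in 0.5 mm steps.

>>> carry_out(
  offset=[
    [0,0.001,0],
    [0,0.001,0],
  ],
  turn=[
    [0,0,0],
    [0,0,0],
  ],
)

```text
clock: 12.5
tcp_pos: [0.5957, 0.0649, 0.0721]
orientation: [-0.507, 3.097, -0.0]
contact_force: [3.8, -2.2, 1.4]
grip_width: 0.0097
```

```bash
python3 -c "
from h import *
st()"
```

```text
stage xy [ 0.001  -0.03    0.0721] F stage [ 2.9 -3.3  1.4] w 0.0097 t 12.5
```

>>> carry_out(
  offset=[
    [0,0.001,0],
    [0,0.001,0],
  ],
  turn=[
    [0,0,0],
    [0,0,0],
  ],
)

```text
clock: 12.7
tcp_pos: [0.5955, 0.0655, 0.0721]
orientation: [-0.507, 3.097, -0.0]
contact_force: [3.5, -2.5, 2.3]
grip_width: 0.0093
```

```bash
python3 -c "
from h import *
st()"
```

```text
stage xy [ 0.001  -0.0295  0.0721] F stage [ 2.5 -3.5  2.3] w 0.0093 t 12.7
```

>>> carry_out(
  offset=[
    [0,0.001,0],
    [0,0.001,0],
  ],
  turn=[
    [0,0,0],
    [0,0,0],
  ],
)

```text
clock: 12.9
tcp_pos: [0.5953, 0.0659, 0.0721]
orientation: [-0.507, 3.097, -0.0]
contact_force: [3.9, -1.5, 2.1]
grip_width: 0.0097
```

```bash
python3 -c "
from h import *
st()"
```

```text
stage xy [ 0.001  -0.029   0.0721] F stage [ 3.2 -2.7  2.1] w 0.0097 t 12.9
```

>>> carry_out(
  offset=[
    [0,0.001,0],
    [0,0.001,0],
  ],
  turn=[
    [0,0,0],
    [0,0,0],
  ],
)

```text
clock: 13.1
tcp_pos: [0.5952, 0.0664, 0.0721]
orientation: [-0.507, 3.097, -0.0]
contact_force: [3.6, -1.1, 2.4]
grip_width: 0.0096
```

```bash
python3 -c "
from h import *
st()"
```

```text
stage xy [ 0.001  -0.0284  0.0721] F stage [ 3.1 -2.2  2.4] w 0.0096 t 13.1
```

>>> carry_out(
  offset=[
    [0,0.001,0],
    [0,0.001,0],
  ],
  turn=[
    [0,0,0],
    [0,0,0],
  ],
)

```text
clock: 13.3
tcp_pos: [0.595, 0.0669, 0.0721]
orientation: [-0.507, 3.097, -0.0]
contact_force: [3.0, -2.5, 2.6]
grip_width: 0.0096
```

Run:
```python
from h import *
st();f=imaging.grab_frame("wrist");a=f["pixels"][200:440,340:640,::-1];cv2.imwrite("pics/w8.png",cv2.resize(a,None,fx=2.5,fy=2.5))
```

```text
stage xy [ 0.001  -0.028   0.0721] F stage [ 2.  -3.3  2.6] w 0.0096 t 13.3
```

View pics/w8.png

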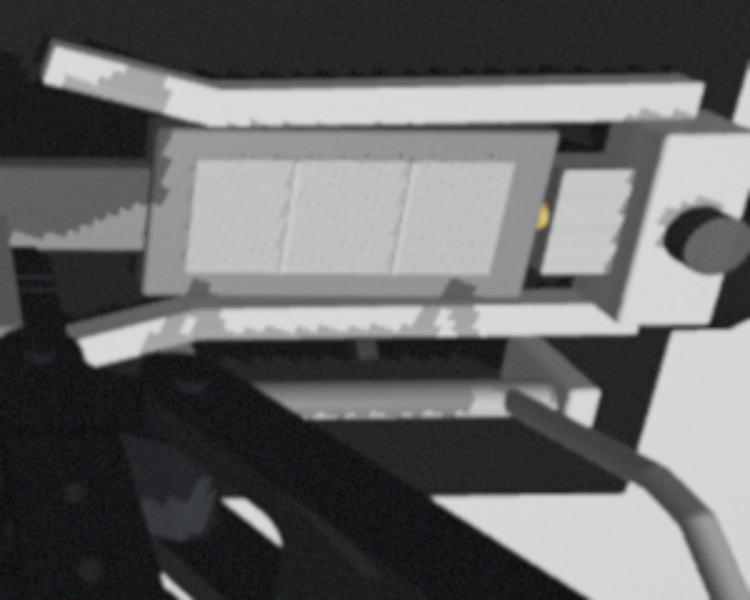

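>>> carry_out(
  offset=[
    [0,0.001,0],
    [0,0.001,0],
  ],
  turn=[
    [0,0,0],
    [0,0,0],
  ],
)

```text
clock: 13.55
tcp_pos: [0.5949, 0.0674, 0.0721]
orientation: [-0.507, 3.097, -0.0]
contact_force: [3.8, -1.2, 3.6]
grip_width: 0.0095
```

```bash
python3 -c "
from h import *
st()"
```

```text
stage xy [ 0.001  -0.0274  0.0721] F stage [ 3.2 -2.3  3.6] w 0.0095 t 13.55
```

>>> carry_out(
  offset=[
    [0,0.001,0],
    [0,0.001,0],
  ],
  turn=[
    [0,0,0],
    [0,0,0],
  ],
)

```text
clock: 13.75
tcp_pos: [0.5947, 0.0678, 0.0721]
orientation: [-0.507, 3.097, -0.0]
contact_force: [2.9, -1.8, 2.2]
grip_width: 0.0093
```

```bash
python3 -c "
from h import *
st()"
```

```text
stage xy [ 0.001  -0.027   0.0721] F stage [ 2.2 -2.6  2.2] w 0.0093 t 13.75
```

>>> carry_out(
  offset=[
    [0,0.001,0],
    [0,0.001,0],
  ],
  turn=[
    [0,0,0],
    [0,0,0],
  ],
)

```text
clock: 13.95
tcp_pos: [0.5946, 0.0683, 0.0721]
orientation: [-0.507, 3.097, -0.0]
contact_force: [4.3, -2.1, 3.3]
grip_width: 0.0095
```

```bash
python3 -c "
from h import *
st()"
```

```text
stage xy [ 0.001  -0.0265  0.0721] F stage [ 3.4 -3.4  3.3] w 0.0095 t 13.95
```

>>> carry_out(
  offset=[
    [0,0.001,0],
    [0,0.001,0],
  ],
  turn=[
    [0,0,0],
    [0,0,0],
  ],
)

```text
clock: 14.15
tcp_pos: [0.5945, 0.0683, 0.0721]
orientation: [-0.507, 3.097, -0.001]
contact_force: [4.5, -3.4, 3.3]
grip_width: 0.0095
```

```bash
python3 -c "
from h import *
st()"
```

```text
stage xy [ 0.001  -0.0264  0.0721] F stage [ 3.1 -4.7  3.3] w 0.0095 t 14.15
```

>>> carry_out(
  offset=[
    [0,0.001,0],
    [0,0.001,0],
  ],
  turn=[
    [0,0,0],
    [0,0,0],
  ],
)

```text
clock: 14.35
tcp_pos: [0.5945, 0.0684, 0.0721]
orientation: [-0.506, 3.097, -0.001]
contact_force: [6.0, -3.9, 3.0]
grip_width: 0.0095
```

```bash
python3 -c "
from h import *
st()"
```

```text
stage xy [ 0.001  -0.0264  0.0721] F stage [ 4.5 -5.6  3. ] w 0.0095 t 14.35
```

>>> carry_out(
  offset=[
    [0,0.001,0],
    [0,0.001,0],
    [0,0.002,0],
    [0,0.002,0],
  ],
  turn=[
    [0,0,0],
    [0,0,0],
    [0,0,0],
    [0,0,0],
  ],
)

```text
clock: 14.75
tcp_pos: [0.5945, 0.0684, 0.0722]
orientation: [-0.505, 3.097, -0.003]
contact_force: [5.2, -5.7, 2.5]
grip_width: 0.0096
```

```bash
python3 -c "
from h import *
st()"
```

```text
stage xy [ 0.001  -0.0263  0.0722] F stage [ 3.1 -7.1  2.5] w 0.0096 t 14.75
```

>>> carry_out(
  offset=[
    [0,0.001,0],
    [0,0.002,0],
    [0,0.002,0],
    [0,0.002,0],
  ],
  turn=[
    [0,0,0],
    [0,0,0],
    [0,0,0],
    [0,0,0],
  ],
)

```text
clock: 15.15
tcp_pos: [0.5944, 0.0685, 0.0722]
orientation: [-0.504, 3.097, -0.004]
contact_force: [6.8, -7.0, 2.4]
grip_width: 0.0094
```

```bash
python3 -c "
from h import *
st()"
```

```text
stage xy [ 0.0009 -0.0262  0.0722] F stage [ 4.2 -8.8  2.4] w 0.0094 t 15.15
```

>>> carry_out(
  offset=[
    [0,0,0],
    [0,0,0],
    [0,0,0],
  ],
  turn=[
    [0,0,0],
    [0,0,0],
    [0,0,0],
  ],
  hand=0.6,
)

```text
clock: 15.45
tcp_pos: [0.592, 0.072, 0.0713]
orientation: [-0.51, 3.1, 0.001]
contact_force: [0.2, 0.3, 0.1]
grip_width: 0.0341
```

>>> carry_out(
  offset=[
    [0,-0.004,0],
    [0,-0.004,-0.05],
    [0,-0.004,-0.15],
    [0,-0.004,-0.25],
    [0,-0.004,-0.25],
  ],
  turn=[
    [0,0,0],
    [0,0,0],
    [0,0,0],
    [0,0,0],
    [0,0,0],
  ],
)

```text
clock: 15.95
tcp_pos: [0.5979, 0.0698, 0.2043]
orientation: [-0.505, 3.086, 0.001]
contact_force: [0.6, 0.6, 0.1]
grip_width: 0.034
```

Run:
```python
from h import *
st();f=imaging.grab_frame("scene");a=f["pixels"][225:360,225:405,::-1];cv2.imwrite("pics/s3.png",cv2.resize(a,None,fx=4.4,fy=4.4,interpolation=cv2.INTER_CUBIC))
f=imaging.grab_frame("wrist");cv2.imwrite("pics/w9.png",f["pixels"][:,:,::-1])
b=1.704;P=S(ST,[[.036-.069*np.cos(b),.06,.054+.069*np.sin(b)]])[0];print(P)
plan(P+[0,0,.12],.331)
```

```text
stage xy [ 0.0046 -0.0261  0.2043] F stage [0.7 0.4 0.1] w 0.034 t 15.95
[0.60821297 0.16442084 0.12238876]
off [-0.0875, 0.1711, -0.0877] turn [0.0026, 0.0031, 1.0431]
```

>>> carry_out(
  offset=[
    [-0.087,0.171,-0.09],
    [-0.087,0.171,-0.09],
    [-0.087,0.171,-0.09],
    [-0.087,0.171,-0.09],
    [-0.087,0.171,-0.09],
    [-0.087,0.171,-0.09],
    [-0.087,0.171,-0.09],
    [-0.087,0.171,-0.09],
  ],
  turn=[
    [0,0,1],
    [0,0,1],
    [0,0,1],
    [0,0,1],
    [0,0,1],
    [0,0,1],
    [0,0,1],
    [0,0,1],
  ],
)

```text
clock: 16.85
tcp_pos: [0.6064, 0.1638, 0.2397]
orientation: [-1.34, -2.841, 0.002]
contact_force: [-0.1, 0.4, -0.4]
grip_width: 0.0343
```

>>> carry_out(
  offset=[
    [0,0,0],
    [0,0,0],
    [0,0,0],
  ],
  turn=[
    [0,0,0.2],
    [0,0,0.24],
    [0,0,0.24],
  ],
)

```text
clock: 17.15
tcp_pos: [0.6064, 0.1639, 0.2397]
orientation: [1.826, 2.557, -0.003]
contact_force: [-0.0, 0.6, -0.4]
grip_width: 0.0341
```

Run:
```python
from h import *
st();f=imaging.grab_frame("wrist");cv2.imwrite("pics/w10.png",f["pixels"][:,:,::-1])
P=S(ST,[[.0445,.06,.1225]])[0]
print(proj(f,[P]),r.get_obs()["joints"])
for d in look_for("clip_bar","wrist")[:2]+look_for("chamber","wrist")[:2]: print(d["score"],np.array(f["R"]).T@(np.array(d["xyz"])-f["t"]))
plan(P,.331)
```

```text
stage xy [0.0432 0.0601 0.2397] F stage [ 0.1  0.5 -0.4] w 0.0341 t 17.15
[[316.49240531 235.23894115]] [-0.66737855  0.42546362  0.40996228  1.70048341 -0.18883074  1.0563171
  0.13339088]
0.97 [0.60248014 0.16490754 0.12482005]
0.73 [0.57243864 0.13711864 0.04952499]
0.96 [0.57135868 0.13594924 0.04882773]
0.92 [ 0.56344421 -0.19680284  0.0099315 ]
off [0.0001, 0.0021, 0.2355] turn [-0.0003, 0.0007, 0.0041]
```

View pics/w10.png

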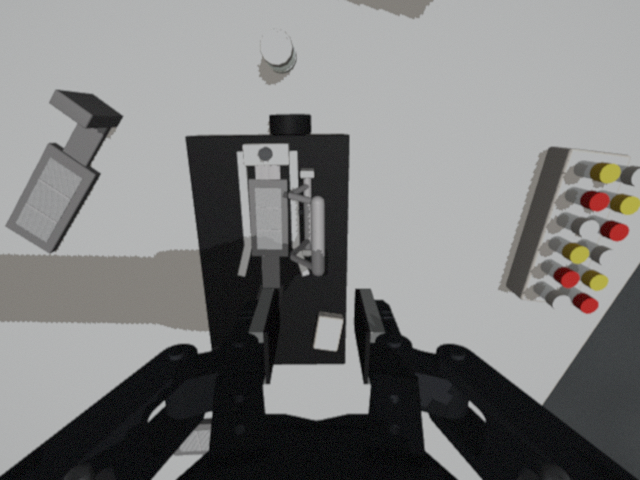

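>>> carry_out(
  offset=[
    [0,0.002,0.09],
    [0,0.002,0.16],
    [0,0.002,0.2],
    [0,0.002,0.225],
    [0,0.002,0.232],
    [0,0.002,0.232],
  ],
  turn=[
    [0,0,0],
    [0,0,0],
    [0,0,0],
    [0,0,0],
    [0,0,0],
    [0,0,0],
  ],
)

```text
clock: 17.9
tcp_pos: [0.6091, 0.1643, 0.1262]
orientation: [1.818, 2.56, 0.003]
contact_force: [0.1, -0.1, 0.1]
grip_width: 0.034
```

>>> carry_out(
  offset=[
    [0,0,0],
    [0,0,0],
    [0,0,0],
    [0,0,0],
  ],
  turn=[
    [0,0,0],
    [0,0,0],
    [0,0,0],
    [0,0,0],
  ],
  hand=1,
  force=30,
)

```text
clock: 18.3
tcp_pos: [0.6073, 0.1637, 0.1272]
orientation: [-1.819, -2.561, 0.0]
contact_force: [-8.4, -2.5, 6.6]
grip_width: 0.0085
```

Run:
```python
from h import *
st()
for a in np.arange(1.5,.1,-.1):
    b=a+.204;print(round(a,2),round((.069*np.cos(1.704)-.069*np.cos(b))/.5,4),round((.069*np.sin(1.704)-.069*np.sin(b))/.5,4))
```

```text
stage xy [0.0441 0.0596 0.1272] F stage [-8.8  0.3  6.6] w 0.0085 t 18.3
1.5 0.0 0.0
1.4 -0.0137 -0.0011
1.3 -0.0275 -0.0009
1.2 -0.0412 0.0007
1.1 -0.0547 0.0037
1.0 -0.0678 0.008
0.9 -0.0804 0.0135
0.8 -0.0924 0.0204
0.7 -0.1037 0.0283
0.6 -0.1141 0.0374
0.5 -0.1235 0.0475
0.4 -0.1319 0.0584
0.3 -0.1392 0.0701
0.2 -0.1452 0.0825
```

>>> carry_out(
  offset=[
    [0,-0.0137,-0.001],
    [0,-0.0275,-0.001],
    [0,-0.0412,0.0007],
    [0,-0.0547,0.0037],
    [0,-0.0678,0.008],
    [0,-0.0678,0.008],
  ],
  turn=[
    [0,0,0],
    [0,0,0],
    [0,0,0],
    [0,0,0],
    [0,0,0],
    [0,0,0],
  ],
)

```text
clock: 18.9
tcp_pos: [0.5783, 0.1534, 0.1244]
orientation: [1.817, 2.557, 0.01]
contact_force: [0.3, -1.3, 8.7]
grip_width: 0.0085
```

```bash
python3 -c "
from h import *
st()"
```

```text
stage xy [0.0133 0.0593 0.1244] F stage [-0.1 -1.4  8.7] w 0.0085 t 18.9
```

>>> carry_out(
  offset=[
    [0,-0.0126,0.0055],
    [0,-0.0246,0.0124],
    [0,-0.0359,0.0203],
    [0,-0.0463,0.0294],
    [0,-0.0557,0.0395],
    [0,-0.0557,0.0395],
  ],
  turn=[
    [0,0,0],
    [0,0,0],
    [0,0,0],
    [0,0,0],
    [0,0,0],
    [0,0,0],
  ],
)

```text
clock: 19.5
tcp_pos: [0.5496, 0.1433, 0.1019]
orientation: [1.819, 2.559, 0.001]
contact_force: [-3.1, -3.1, 2.2]
grip_width: 0.0087
```

```bash
python3 -c "
from h import *
st()"
```

```text
stage xy [-0.0171  0.0591  0.1019] F stage [-3.9 -1.9  2.2] w 0.0087 t 19.5
```

>>> carry_out(
  offset=[
    [0,-0.0084,0.0109],
    [0,-0.0157,0.0226],
    [0,-0.0217,0.035],
    [0,-0.0217,0.035],
  ],
  turn=[
    [0,0,0],
    [0,0,0],
    [0,0,0],
    [0,0,0],
  ],
)

```text
clock: 19.9
tcp_pos: [0.5392, 0.1396, 0.0835]
orientation: [1.82, 2.56, -0.001]
contact_force: [-3.7, -4.4, 0.1]
grip_width: 0.0084
```

```bash
python3 -c "
from h import *
st()"
```

```text
stage xy [-0.0282  0.059   0.0835] F stage [-4.9 -2.9  0.1] w 0.0084 t 19.9
```

>>> carry_out(
  offset=[
    [0,-0.001,0.002],
    [0,-0.002,0.004],
    [0,-0.002,0.004],
  ],
  turn=[
    [0,0,0],
    [0,0,0],
    [0,0,0],
  ],
)

```text
clock: 20.2
tcp_pos: [0.5387, 0.1395, 0.0824]
orientation: [1.819, 2.56, -0.0]
contact_force: [-4.2, -3.6, 2.0]
grip_width: 0.0086
```

```bash
python3 -c "
from h import *
st()"
```

```text
stage xy [-0.0287  0.059   0.0824] F stage [-5.1 -2.1  2. ] w 0.0086 t 20.2
```

>>> carry_out(
  offset=[
    [0,-0.001,0.003],
    [0,-0.001,0.003],
  ],
  turn=[
    [0,0,0],
    [0,0,0],
  ],
)

```text
clock: 20.4
tcp_pos: [0.5381, 0.1393, 0.0808]
orientation: [1.819, 2.56, -0.0]
contact_force: [-4.5, -3.7, 0.6]
grip_width: 0.0085
```

```bash
python3 -c "
from h import *
st()"
```

```text
stage xy [-0.0293  0.059   0.0808] F stage [-5.4 -2.1  0.6] w 0.0085 t 20.4
```

>>> carry_out(
  offset=[
    [0,-0.001,0.003],
    [0,-0.001,0.003],
  ],
  turn=[
    [0,0,0],
    [0,0,0],
  ],
)

```text
clock: 20.6
tcp_pos: [0.5376, 0.1391, 0.0792]
orientation: [1.82, 2.56, -0.001]
contact_force: [-3.9, -4.7, -0.9]
grip_width: 0.0085
```

```bash
python3 -c "
from h import *
st()"
```

```text
stage xy [-0.0299  0.059   0.0792] F stage [-5.3 -3.2 -0.9] w 0.0085 t 20.6
```

>>> carry_out(
  offset=[
    [0,-0.001,0.002],
    [0,-0.001,0.002],
  ],
  turn=[
    [0,0,0],
    [0,0,0],
  ],
)

```text
clock: 20.8
tcp_pos: [0.5373, 0.139, 0.0784]
orientation: [1.819, 2.56, -0.0]
contact_force: [-4.3, -4.2, 1.2]
grip_width: 0.0088
```

Run:
```python
from h import *
st();f=imaging.grab_frame("scene")
a=f["pixels"][225:360,225:405,::-1];cv2.imwrite("pics/s4.png",cv2.resize(a,None,fx=4.4,fy=4.4,interpolation=cv2.INTER_CUBIC))
for a in (0,.1,.17,.25):
  b=a+.204;print(a,[((proj(f,S(ST,[[.036-.069*np.cos(b),y,.054+.069*np.sin(b)]]))-224.6)*4.4).round() for y in(.034,.06,.086)])
```

```text
stage xy [-0.0301  0.059   0.0784] F stage [-5.4 -2.6  1.2] w 0.0088 t 20.8
0 [array([[487., 221.]]), array([[536., 245.]]), array([[586., 271.]])]
0.1 [array([[485., 211.]]), array([[534., 236.]]), array([[585., 262.]])]
0.17 [array([[483., 205.]]), array([[533., 230.]]), array([[584., 256.]])]
0.25 [array([[481., 199.]]), array([[530., 224.]]), array([[582., 250.]])]
```

>>> carry_out(
  offset=[
    [0,-0.001,0.002],
    [0,-0.001,0.002],
  ],
  turn=[
    [0,0,0],
    [0,0,0],
  ],
)

```text
clock: 21.05
tcp_pos: [0.5371, 0.1389, 0.0778]
orientation: [1.819, 2.56, 0.001]
contact_force: [-5.3, -4.0, 4.2]
grip_width: 0.009
```

```bash
python3 -c "
from h import *
st()"
```

```text
stage xy [-0.0303  0.059   0.0778] F stage [-6.3 -2.1  4.2] w 0.009 t 21.05
```

>>> carry_out(
  offset=[
    [0,0,0.002],
    [0,0,0.002],
  ],
  turn=[
    [0,0,0],
    [0,0,0],
  ],
)

```text
clock: 21.25
tcp_pos: [0.537, 0.1389, 0.0774]
orientation: [1.82, 2.56, 0.001]
contact_force: [-7.4, -5.1, 11.9]
grip_width: 0.0089
```

```bash
python3 -c "
from h import *
st()"
```

```text
stage xy [-0.0304  0.059   0.0774] F stage [-8.7 -2.4 11.9] w 0.0089 t 21.25
```

>>> carry_out(
  offset=[
    [0,0,-0.001],
    [0,0,-0.001],
  ],
  turn=[
    [0,0,0],
    [0,0,0],
  ],
  force=20,
)

```text
clock: 21.45
tcp_pos: [0.5371, 0.1389, 0.0776]
orientation: [1.819, 2.56, 0.001]
contact_force: [-6.1, -3.7, 8.4]
grip_width: 0.0087
```

>>> carry_out(
  offset=[
    [0,0,0],
    [0,0,0],
    [0,0,0],
  ],
  turn=[
    [0,0,0],
    [0,0,0],
    [0,0,0],
  ],
  hand=0.6,
)

```text
clock: 21.75
tcp_pos: [0.5384, 0.1404, 0.0774]
orientation: [1.817, 2.559, 0.005]
contact_force: [-0.1, 0.4, -0.4]
grip_width: 0.0342
```

```bash
python3 -c "
from h import *
st()"
```

```text
stage xy [-0.0287  0.0599  0.0774] F stage [-0.   0.4 -0.4] w 0.0342 t 21.75
```

>>> carry_out(
  offset=[
    [0,0,-0.03],
    [0,0,-0.1],
    [0,0,-0.2],
    [0,0,-0.3],
    [0,0,-0.32],
    [0,0,-0.32],
  ],
  turn=[
    [0,0,0],
    [0,0,0],
    [0,0,0],
    [0,0,0],
    [0,0,0],
    [0,0,0],
  ],
)

```text
clock: 22.35
tcp_pos: [0.5387, 0.14, 0.2403]
orientation: [1.817, 2.557, 0.012]
contact_force: [-0.3, 0.2, -1.9]
grip_width: 0.034
```

Run:
```python
from h import *
st()
for c in("scene","wrist"):
    f=imaging.grab_frame(c)
    for q in("chamber","clip_bar","clip","stop"):
        for d in look_for(q,c)[:2]:
            X=np.array(d["xyz"]);w=np.array(f["R"]).T@(X-f["t"]);print(c,q,round(d["score"],2),w.round(3))
    # bar: bright pixels profile along image line perpendicular to bar through predicted mid
    m=outline_of("chamber",c)
    for d in m[:2]: ys,xs=np.nonzero(d["region"]);print("chamber px",d["score"],xs.min(),xs.max(),ys.min(),ys.max())
    if c=="scene":
        b=cv2.cvtColor(f["pixels"],cv2.COLOR_RGB2GRAY)
        print(b[266:292,336:356:1].tolist().__len__())
        for row in b[264:296,330:364]: print(" ".join(f"{v:3d}" for v in row))
        for a in (0,.1,.17,.25):
            bb=a+.204;print(a,[proj(f,S(ST,[[.036-.069*np.cos(bb),y,.054+.069*np.sin(bb)]])).round(1).tolist() for y in(.034,.06,.086)])
```

```text
stage xy [-0.0285  0.0595  0.2403] F stage [-0.2  0.3 -1.9] w 0.034 t 22.35
scene chamber 0.93 [ 0.616 -0.163  0.008]
scene chamber 0.77 [0.367 0.111 0.016]
scene clip_bar 0.85 [0.559 0.15  0.056]
scene clip 0.86 [0.56  0.155 0.055]
scene clip 0.28 [0.58  0.118 0.048]
scene stop 0.57 [0.552 0.196 0.055]
chamber px 0.77 209 274 214 258
chamber px 0.71 377 429 236 291
26
121 118 117 114 113 116 113 117 113 115 118 116 114 112 117 116 112 113 118 116 115 115 115 112 113 108 131 206 194 192 190 192 190 193
 87 110 122 120 116 113 116 114 115 114 113 115 114 115 116 115 115 111 115 112 117 113 114 110 112 107 124 202 196 190 192 190 193 190
 31  62  86 111 124 120 115 114 115 115 114 118 114 115 114 114 117 111 116 114 115 115 116 113 113 123 178 197 192 195 190 192 192 192
  0   8  26  60  82 104 122 117 114 117 116 115 116 114 109 114 114 114 114 117 114 112 115 113 103 129 202 196 193 192 190 190 189 192
  3   3   9  33  52  57  74 102 116 117 118 115 116 112 115 114 113 114 113 115 115 115 111 109 119 174 196 195 192 191 192 189 191 191
  1  17  57  83  87  87 124  55  71 100 115 118 
[... 3411 characters left out ...]
  95 119 161 197 205 182 137 128  71   0   0  11  20  18  23  23  25  16  13
153 158 148 160 159 156 138 160 160 162 155 159 162 155 142 123  99 101 137 161 148 136 111 107 168 114  29   3   2  17  18  21  20  22
0 [[[335.3, 274.7]], [[346.4, 280.4]], [[357.9, 286.2]]]
0.1 [[[334.9, 272.6]], [[346.0, 278.2]], [[357.6, 284.0]]]
0.17 [[[334.4, 271.2]], [[345.7, 276.9]], [[357.3, 282.7]]]
0.25 [[[333.8, 269.8]], [[345.1, 275.5]], [[356.8, 281.3]]]
wrist chamber 0.68 [0.575 0.13  0.046]
wrist chamber 0.61 [0.358 0.099 0.009]
wrist clip_bar 0.98 [0.563 0.147 0.056]
wrist clip 0.93 [0.563 0.149 0.058]
wrist stop 0.88 [0.547 0.194 0.05 ]
chamber px 0.95 327 367 178 312
chamber px 0.72 72 195 87 252
```

Run:
```python
from h import *
s0=cv2.imread("pics/scene0.png");f=imaging.grab_frame("scene");s1=f["pixels"][:,:,::-1];fw=imaging.grab_frame("wrist");w=fw["pixels"][:,:,::-1]
for c in (338,342,346,350,354):
    print(c,[round(float((lambda p:(p*np.arange(264,292)).sum()/p.sum())(np.clip(cv2.cvtColor(np.ascontiguousarray(s),cv2.COLOR_BGR2GRAY)[264:292,c].astype(float)-125,0,None)*(np.abs(np.arange(264,292)-(276+(c-346)*.5))<7))),2) for s in(s0,s1)])
yl=lambda i,a,b,c,d:int(((i[a:b,c:d,2].astype(int)-i[a:b,c:d,0])>50).sum())
print("yellow scene",yl(s0,290,320,335,365),yl(s1,290,320,335,365))
for n in("w1","w2","w10"):print(n,yl(cv2.imread(f"pics/{n}.png"),150,200,250,370))
print("now",yl(w,150,200,250,400))
# along-channel profile in wrist view, stage x=0 line, z=.048
g=cv2.cvtColor(np.ascontiguousarray(w),cv2.COLOR_BGR2GRAY)
for y in np.arange(.07,.11,.002):
    print(round(y,3),[int(g[int(round(v)),int(round(u))]) for u,v in proj(fw,S(ST,[[x,y,.048] for x in(-.014,-.005,0,.005,.014)]))],end="; ")
```

```text
338 [269.27, 271.79]
342 [271.28, 273.75]
346 [273.36, 275.79]
350 [275.28, 277.73]
354 [277.24, 276.79]
yellow scene 5 0
w1 16
w2 28
w10 0
now 0
0.07 [134, 161, 164, 163, 128]; 0.072 [132, 164, 164, 163, 127]; 0.074 [128, 162, 165, 161, 126]; 0.076 [131, 166, 164, 164, 127]; 0.078 [130, 165, 162, 164, 126]; 0.08 [121, 162, 163, 163, 124]; 0.082 [134, 152, 154, 150, 153]; 0.084 [118, 165, 170, 171, 173]; 0.086 [122, 131, 135, 132, 132]; 0.088 [127, 125, 122, 123, 123]; 0.09 [104, 148, 145, 145, 83]; 0.092 [34, 174, 175, 179, 39]; 0.094 [38, 175, 176, 177, 35]; 0.096 [32, 175, 175, 177, 36]; 0.098 [35, 177, 175, 179, 36]; 0.1 [33, 176, 176, 179, 40]; 0.102 [101, 167, 168, 163, 75]; 0.104 [183, 182, 184, 183, 182]; 0.106 [187, 176, 169, 187, 186]; 0.108 [186, 136, 85, 150, 185];
```

Run:
```python
from h import *
s0=cv2.imread("pics/scene0.png",0);s1=cv2.cvtColor(imaging.grab_frame("scene")["pixels"],cv2.COLOR_RGB2GRAY)
for c in(341,346,350):print(c,s0[270:290,c].tolist(),s1[270:290,c].tolist())
```

```text
341 [172, 97, 6, 3, 74, 143, 162, 145, 121, 85, 43, 17, 23, 14, 6, 8, 8, 0, 149, 191] [101, 86, 146, 171, 157, 135, 101, 49, 22, 18, 21, 14, 24, 21, 22, 8, 6, 0, 158, 206]
346 [179, 182, 189, 139, 43, 2, 10, 120, 161, 155, 136, 104, 62, 25, 16, 21, 22, 6, 9, 0] [117, 113, 116, 77, 125, 169, 164, 148, 115, 76, 36, 7, 17, 22, 15, 25, 14, 11, 10, 3]
350 [179, 178, 180, 183, 191, 139, 47, 4, 14, 124, 161, 153, 134, 104, 63, 30, 11, 15, 21, 15] [112, 112, 114, 110, 113, 73, 122, 169, 163, 148, 116, 75, 34, 21, 22, 24, 22, 19, 24, 11]
```

```bash
python3 -c "
from h import *
print(r.hand_in());st()"
```

```text
the job is handed in; nothing more can be done
None
the job is handed in; nothing more can be done
```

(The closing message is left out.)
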